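# Draw the thick guide shaft out of its bearing tube

### The arm

A 6-joint arm with a two-finger parallel gripper is mounted at the origin on the work surface. World frame = base frame: x ahead of the robot, y to its left, z up, the work surface at z = 0. Lengths are in m, angles in rad, forces in N, time in s.
With the tool pointing down it reaches from about 0.25 to 0.775 m from the base axis. Payload 4 kg.
Tool frame: the origin (TCP) lies on the centre line of the jaws, within the pads' length; the fingertips stand 8 mm ahead of it and the grasp point (between the pads) lies 11 mm behind it; z points along the fingers, y is the direction in which the jaws open and shut (so a half turn about z gives the same grasp; the last joint's range is limited). The gripper opens to 94 mm and grips with 3 to 60 N. Pads are 16 mm wide; open, the fingers measure 119 mm over their backs; the gripper's body (75 mm by 177 mm) begins 78 mm behind the grasp point.
Start: joints at [1.008, 0.087, 1.371, -0, 1.684, -0.103], TCP at [0.244, 0.493, 0.214] pointing down, gripper open.
Joint ranges: [-3.1, 3.1], [-0.76, 2.03], [0.27, 2.55], [-1.08, 4.22], [0.17, 2.65], [-2.57, 2.57]. Speed limits (rad/s): [2.79, 2.79, 3.14, 3.14, 3.14, 3.14].

### API

Orientations are given as [roll, pitch, yaw] about the fixed x, y, z axes, in that order (R = Rz(yaw) Ry(pitch) Rx(roll)).
In Python, from bench import robot gives the robot as it stands.
- The arm moves only by the shell command python3 -m crank 'ROWS' [OPENING]. ROWS is JSON, a list of rows, each a list of 4 numbers: the shift along the tool's x, y, z scaled (see below), then the turn about the tool's z scaled (see below). A call has exactly 10 rows; each row shifts and turns the commanded pose from where the row before left it, along the tool's axes as they then stand; what a row does not reach is not made up. The controller multiplies each number of a shift by 0.2 m and each number of a turn by pi/2 rad. A row lasts 1/8 s, in which the tool goes at most 62.5 mm and 10.7 degrees, less where a joint would pass 70% of its speed; a pose out of reach is approached as far as the arm can. A call with a number of a shift or a turn outside -1 to 1 is refused whole. A call with a gripper value outside its range is refused whole. OPENING is the gripper command: -1 is fully open, 1 is shut, values between are in proportion, set as the call begins (- or left out, the last holds). The fingers move at their own pace and stop on an object; the grip force is fixed at half the most. Time passes only in rows, so rows that do not move let the fingers close, or fill a call up. It gives the time, the measured TCP pose, the force and the opening at its end, in the units of the state.
- robot.get_obs(): the state, without advancing time (a new reading comes with each control period).
- robot.snapshot(name): name is "scene" or "top"; returns (picture, depth): 400x640x3 uint8, red, green, blue; 400x640 float32, m along the optical axis (not along the pixel's ray), 0 where there is no reading.
- robot.camera_params(name): a dict with "fx", "fy", "cx", "cy" (pixels), "world_from_camera" (4x4, takes a point from camera to world coordinates). Camera axes: x right, y down, z forward; pixel columns grow to the right and rows downward; lengths in m; the calibration is good to about 2 mm. A picture is of the moment at which its call begins. camera_params takes no time and is no camera call.
- robot.close_job(): hands the job in, once; it reports no verdict.
The state is a dict: "time": time; "joint_positions": joint angles; "qvel": joint speeds; "joint_torque": joint torques, N m; "tool_pos": TCP position; "ee_rot": TCP orientation; "wrist_force": force on the tool from outside, world axes, zero at the start; "wrist_torque": the same for the moment, N m; "width": finger opening in m.
Only numpy, scipy, OpenCV 4.12 (cv2) and the standard library are available. Lean on these libraries where they do the work, as an engineer would, in place of code of your own. Each camera call takes 0.05 s, during which the arm holds its last target.

### The job

The bench drill press is being serviced. Draw the thicker of the two steel shafts straight out of the horizontal bearing tube that holds it, and lay it down in both grooves of the V-block rest, roughly centred end to end; lower it in, do not drop it, and leave the thinner shaft as it is in its own tube.

Things in the scene. Friction and masses are not known exactly. Their poses are not given: they have to be found in the camera images.
- shaft_mid (a point): Middle of the thick shaft, on its axis: bright steel rod, 14 mm diameter, 260 mm long, 0.31 kg. x runs along the rod, away from the tube. At first 80 to 100 mm of it lie loosely in the bearing tube (smooth 17 mm bore, nothing locks it); the rest sticks out level (droop under 3 degrees), about 50 mm above the bench, over things lower than 20 mm. So this point is 30 to 50 mm outside the mouth.
- unit_mouth (a point): Centre of the open mouth of the thick shaft's tube; x points out along its level axis, the way the shaft is drawn; z is up. Dark steel tube, 34 mm outside, 120 mm long, axis 52 mm above the bench, on an aluminium foot 140 x 64 x 8 mm fixed to the bench. The other, like tube stands beside it, axes at least 100 mm apart.
- rest_seat (a point): V-block rest, fixed: two black V-blocks (20 mm thick, centres 120 mm apart) on a steel plate 160 x 70 x 8 mm. This point: midway between the blocks, where the seated thick shaft's axis lies, 45 mm above the bench. x (level) runs along the grooves, z is up. V sides at 45 degrees, open upwards, 40 mm wide at the top edges, 55 mm above the bench. The shaft may lie either way round.
- thin_mid (a point): Middle of the thin shaft, on its axis (x along the rod): steel rod, 8 mm diameter, 220 mm long, lying in the other bearing tube in the same way. To be left alone.

How it is judged:
By the outcome, as a careful person would: the job done as asked, in the order asked, and still so for the second after the job is handed in, with the robot touching nothing.
It also fails if it takes over 42 s, if anything falls off the work surface, if the arm or the gripper's body presses on something with over 40 N, if the wrist force passes 120 N, or if a joint passes its speed limit or range.

## Working session

There is one attempt and no reset: what is moved stays moved. The work goes in short steps, Python scripts to look and compute and a shell command to move; the robot and the scene stay as the last step left them, time stands still between calls to the robot, and variables do not carry over. Pictures are saved under pics/ and viewed, and the job is handed in when it is done.

```bash
ls; mkdir -p pics; python3 - <<'E'
from bench import robot
import cv2,numpy as np
print(robot.get_obs())
for n in("scene","top"):
    p,d=robot.snapshot(n)
    cv2.imwrite(f"pics/{n}0.png",p[:,:,::-1]); np.save(f"{n}0.npy",d)
    c=robot.camera_params(n); print(n,c)
E
```

```text
pics
{'time': 0.0, 'joint_positions': array([ 1.00791351e+00,  8.79506363e-02,  1.37220476e+00, -2.02367965e-05,
        1.68357806e+00, -1.03095949e-01]), 'qvel': array([-0.00013406, -0.00202152,  0.00131721, -0.00023761,  0.00107061,
        0.00204643]), 'joint_torque': array([ 1.02864778e-03, -3.40172839e+01, -3.02430439e+01,  7.17501249e-02,
        3.27123399e-02, -1.61162825e-04]), 'tool_pos': array([0.24380134, 0.49244343, 0.21233164]), 'ee_rot': array([-3.13946115e+00, -2.00310770e-04,  2.68180332e+00]), 'wrist_force': array([-0.22156845, -1.60044013, -0.94830859]), 'wrist_torque': array([-0.01185036, -0.02294436,  0.04088443]), 'width': 0.09391212633911443}
scene {'fx': 455.9020172696996, 'fy': 455.9020172696996, 'cx': 320.60381934333964, 'cy': 194.33661204805378, 'world_from_camera': array([[ 0.68447606,  0.40783794, -0.60428531,  1.09738666],
       [ 0.72900661, -0.39025364,  0.5623624 , -0.50230877],
       [-0.00647182, -0.82545158, -0.56443583,  0.58099823],
       [ 0.        ,  0.        ,  0.        ,  1.        ]])}
top {'fx': 488.4282182254026, 'fy': 488.4282182254026, 'cx': 322.810798356665, 'cy': 194.91269163319444, 'world_from_camera': array([[-0.00649225, -0.99915874,  0.04049286,  0.49037002],
       [-0.99987411,  0.00589996, -0.01472932, -0.00502537],
       [ 0.01447802, -0.04058339, -0.99907126,  1.10902383],
       [ 0.        ,  0.        ,  0.        ,  1.        ]])}
```

View pics/scene0.png

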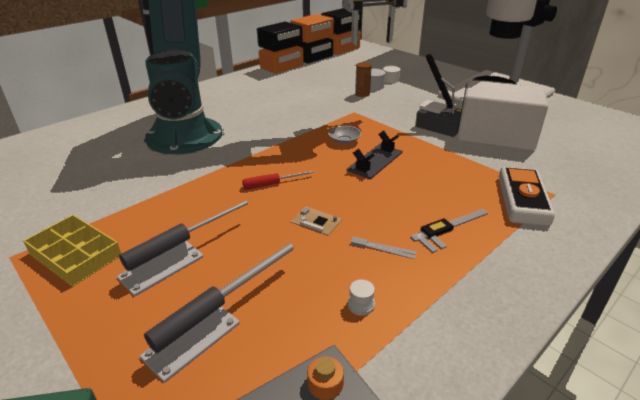

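View pics/top0.png

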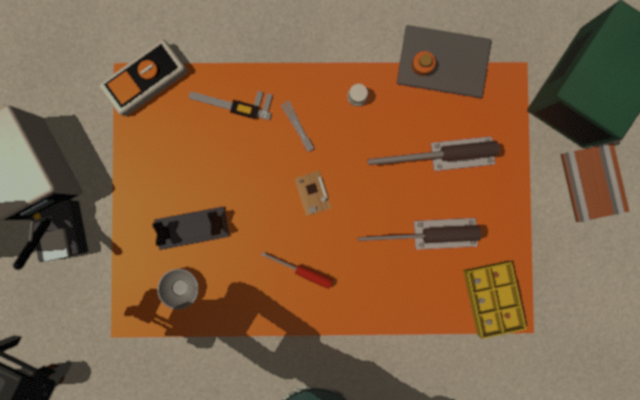

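The scene picture shows the two tubes at left (thick one in front, shaft tip (292,248)). In the top picture the thick shaft runs from about (369,161) to its mouth at (440,156). The thin shaft's tip is at (360,239), and the rest's blocks are at about (163,232) and (217,222). Next I measure them.

```bash
cat > h.py <<'E'
import numpy as np,cv2
from bench import robot
def cloud(n,d):
    c=robot.camera_params(n);v,u=np.mgrid[0:400,0:640]
    P=np.stack([(u-c['cx'])/c['fx']*d,(v-c['cy'])/c['fy']*d,d],-1)
    T=c['world_from_camera'];return P@T[:3,:3].T+T[:3,3]
def plane(n,u,v,z):
    c=robot.camera_params(n);T=c['world_from_camera']
    r=T[:3,:3]@np.array([(u-c['cx'])/c['fx'],(v-c['cy'])/c['fy'],1]);s=(z-T[2,3])/r[2]
    return T[:3,3]+s*r
def pix(n,p):
    c=robot.camera_params(n);T=c['world_from_camera'];q=T[:3,:3].T@(np.array(p)-T[:3,3])
    return c['fx']*q[0]/q[2]+c['cx'],c['fy']*q[1]/q[2]+c['cy']
E
python3 - <<'E'
from h import *
im=cv2.imread('pics/top0.png')
a=cv2.resize(im[125:185,350:510],(800,300),interpolation=cv2.INTER_CUBIC)
b=cv2.resize(im[195:255,140:240],(800,480)[0:2],interpolation=cv2.INTER_CUBIC)[:, :]
cv2.imwrite('pics/cA.png',a);cv2.imwrite('pics/cB.png',b)
im=cv2.imread('pics/scene0.png')
cv2.imwrite('pics/cC.png',cv2.resize(im[230:380,140:310],(680,600),interpolation=cv2.INTER_CUBIC))
cv2.imwrite('pics/cD.png',cv2.resize(im[120:190,330:420],(720,560),interpolation=cv2.INTER_CUBIC))
P=cloud('top',np.load('top0.npy'))
# depth check
for u0,u1,v0,v1 in((360,510,135,175),(350,500,215,255),(145,240,200,255)):
    Q=P[v0:v1,u0:u1].reshape(-1,3)
    print(np.histogram(Q[:,2],bins=np.arange(-.01,.09,.005)))
E
```

```text
(array([   3,  940, 2709,  723,  225,   16,    0,    0,    0,    0,    7,
         77,  307,  194,  224,  447,   97,    0,    0]), array([-0.01 , -0.005,  0.   ,  0.005,  0.01 ,  0.015,  0.02 ,  0.025,
        0.03 ,  0.035,  0.04 ,  0.045,  0.05 ,  0.055,  0.06 ,  0.065,
        0.07 ,  0.075,  0.08 ,  0.085]))
(array([   2, 1012, 2830,  766,  221,   13,    0,    0,    0,    1,    6,
        114,  132,  114,  225,  440,  104,    0,    0]), array([-0.01 , -0.005,  0.   ,  0.005,  0.01 ,  0.015,  0.02 ,  0.025,
        0.03 ,  0.035,  0.04 ,  0.045,  0.05 ,  0.055,  0.06 ,  0.065,
        0.07 ,  0.075,  0.08 ,  0.085]))
(array([   4,  779, 2165, 1345,  353,   19,   16,   15,   44,   70,   95,
        112,  155,   27,    0,    0,    0,    0,    0]), array([-0.01 , -0.005,  0.   ,  0.005,  0.01 ,  0.015,  0.02 ,  0.025,
        0.03 ,  0.035,  0.04 ,  0.045,  0.05 ,  0.055,  0.06 ,  0.065,
        0.07 ,  0.075,  0.08 ,  0.085]))
```

```bash
python3 - <<'E'
from h import *
P=cloud('top',np.load('top0.npy'));S=cloud('scene',np.load('scene0.npy'))
from scipy.ndimage import label
for nm,C in(('top',P),('scene',S)):
  print(nm)
  z=C[...,2]
  m=(z>.03)&(z<.08)&(C[...,0]>.3)&(C[...,0]<.8)&(C[...,1]>-.42)&(C[...,1]<.45)
  l,n=label(m)
  for i in range(1,n+1):
    Q=C[l==i]
    if len(Q)<15: continue
    c=Q.mean(0);w,V=np.linalg.eigh(np.cov(Q[:,:2].T));t=(Q[:,:2]-c[:2])@V[:,1]
    print(len(Q),c.round(4),V[:,1].round(3),t.min().round(3),t.max().round(3),Q[:,2].max().round(4))
E
```

```text
top
1398 [0.77   0.398  0.0373] [-0.355  0.935] -0.089 0.056 0.0494
267 [ 0.76  -0.099  0.042] [-0.97   0.242] -0.021 0.019 0.0482
1353 [ 0.6231 -0.2892  0.0609] [-0.098  0.995] -0.111 0.171 0.0743
243 [0.4753 0.2156 0.046 ] [-0.985 -0.17 ] -0.025 0.026 0.0588
260 [0.4536 0.3331 0.0459] [-0.984 -0.177] -0.026 0.026 0.0595
1136 [ 0.4468 -0.2677  0.0621] [-0.046  0.999] -0.09 0.172 0.0741
128 [ 0.3513 -0.3615  0.0343] [-0.717  0.697] -0.062 0.045 0.0403
scene
141 [0.4523 0.3299 0.0439] [-0.987 -0.161] -0.027 0.023 0.0562
154 [0.4735 0.2122 0.0445] [-0.989 -0.145] -0.027 0.023 0.0567
709 [0.7716 0.3937 0.0371] [-0.293  0.956] -0.083 0.059 0.0469
1906 [ 0.4547 -0.283   0.0544] [-0.075  0.997] -0.075 0.188 0.0703
30 [ 0.3152 -0.3483  0.0331] [-0.979 -0.204] -0.017 0.016 0.0361
149 [ 0.3676 -0.373   0.0328] [-0.341  0.94 ] -0.049 0.04 0.0366
3023 [ 0.6324 -0.312   0.0557] [-0.124  0.992] -0.087 0.195 0.0698
454 [ 0.763  -0.1033  0.0399] [-0.69   0.724] -0.017 0.025 0.0443
```

```bash
python3 - <<'E'
from h import *
P=cloud('top',np.load('top0.npy'));S=cloud('scene',np.load('scene0.npy'))
for nm,C in(('top',P),('scene',S)):
  for x0,x1 in((.55,.70),(.38,.5)):
    m=(C[...,2]>.03)&(C[...,2]<.08)&(C[...,0]>x0)&(C[...,0]<x1)&(C[...,1]>-.45)&(C[...,1]<-.08)
    Q=C[m]
    print(nm,x0)
    for y in np.arange(-.43,-.09,.02):
        s=Q[(Q[:,1]>=y)&(Q[:,1]<y+.02)]
        if len(s)>5: print(f"{y+.01:.2f} n{len(s)} x {s[:,0].min():.4f} {s[:,0].max():.4f} mid {(s[:,0].min()+s[:,0].max())/2:.4f} med {np.median(s[:,0]):.4f} zmax {np.percentile(s[:,2],95):.4f}")
    print('y range',Q[:,1].min(),Q[:,1].max())
E
```

```text
top 0.55
-0.40 n64 x 0.6177 0.6503 mid 0.6340 med 0.6326 zmax 0.0707
-0.38 n143 x 0.6162 0.6503 mid 0.6333 med 0.6312 zmax 0.0714
-0.36 n144 x 0.6138 0.6487 mid 0.6312 med 0.6294 zmax 0.0709
-0.34 n142 x 0.6116 0.6463 mid 0.6289 med 0.6275 zmax 0.0715
-0.32 n144 x 0.6097 0.6444 mid 0.6270 med 0.6253 zmax 0.0714
-0.30 n141 x 0.6080 0.6422 mid 0.6251 med 0.6235 zmax 0.0706
-0.28 n132 x 0.6069 0.6404 mid 0.6237 med 0.6226 zmax 0.0703
-0.26 n56 x 0.6143 0.6277 mid 0.6210 med 0.6206 zmax 0.0577
-0.24 n60 x 0.6122 0.6258 mid 0.6190 med 0.6185 zmax 0.0585
-0.22 n58 x 0.6103 0.6241 mid 0.6172 med 0.6164 zmax 0.0570
-0.20 n58 x 0.6079 0.6215 mid 0.6147 med 0.6144 zmax 0.0572
-0.18 n57 x 0.6061 0.6194 mid 0.6127 med 0.6123 zmax 0.0566
-0.16 n60 x 0.6042 0.6181 mid 0.6111 med 0.6106 zmax 0.0546
-0.14 n59 x 0.6021 0.6160 mid 0.6091 med 0.6083 zmax 0.0550
-0.12 n35 x 0.6001 0.6140 mid 0.6070 med 0.6066 zmax 0.0537
y range -0.4005072586923785 -0.11924650613381443
top 0.38
-0.42 n10 x 0.3812 0.3838 mid 0.3825 med 0.3816 zmax 0.0376
-0.36 n46 x 0.4335 0.4660 mid 0.4498 med 0.4492 zmax 0.0703
-0.34 n
[... 2064 characters left out ...]
0.4382 0.4657 mid 0.4519 med 0.4584 zmax 0.0683
-0.28 n257 x 0.4376 0.4640 mid 0.4508 med 0.4583 zmax 0.0684
-0.26 n253 x 0.4380 0.4640 mid 0.4510 med 0.4573 zmax 0.0684
-0.24 n132 x 0.4367 0.4641 mid 0.4504 med 0.4568 zmax 0.0684
-0.22 n44 x 0.4415 0.4499 mid 0.4457 med 0.4456 zmax 0.0537
-0.20 n44 x 0.4387 0.4481 mid 0.4434 med 0.4448 zmax 0.0526
-0.18 n39 x 0.4387 0.4462 mid 0.4425 med 0.4431 zmax 0.0516
-0.16 n38 x 0.4381 0.4456 mid 0.4418 med 0.4426 zmax 0.0511
-0.14 n39 x 0.4377 0.4453 mid 0.4415 med 0.4418 zmax 0.0498
-0.12 n34 x 0.4371 0.4438 mid 0.4405 med 0.4411 zmax 0.0493
-0.10 n26 x 0.4346 0.4430 mid 0.4388 med 0.4405 zmax 0.0479
y range -0.43490001038696696 -0.09583353899788821
```

View pics/cA.png

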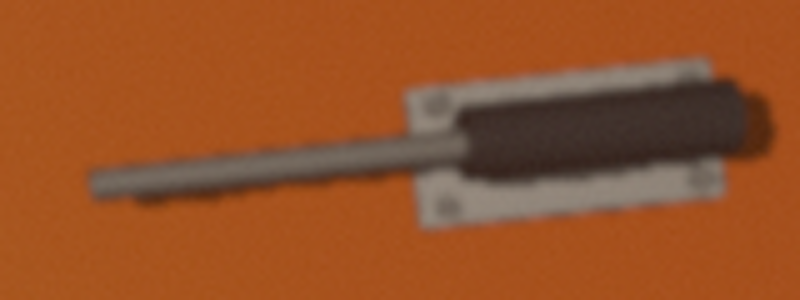

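View pics/cB.png

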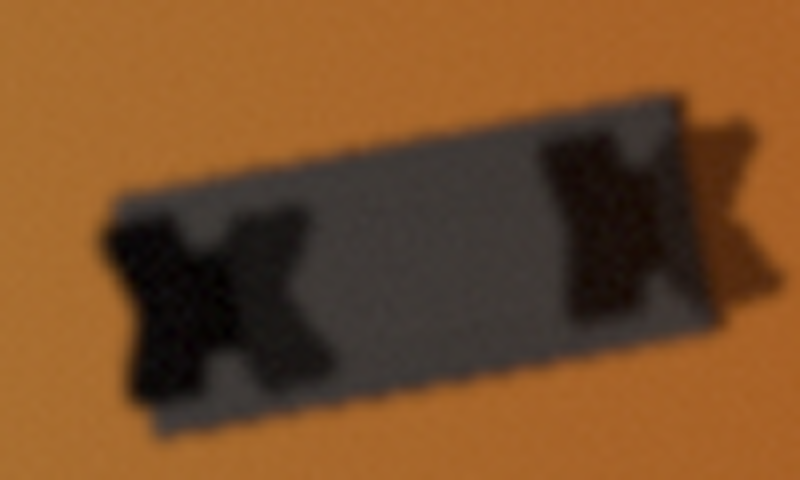

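View pics/cC.png

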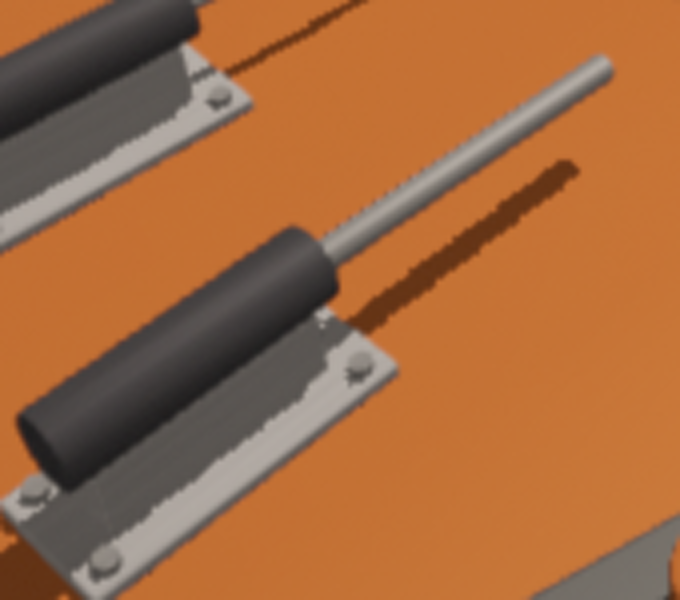

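View pics/cD.png

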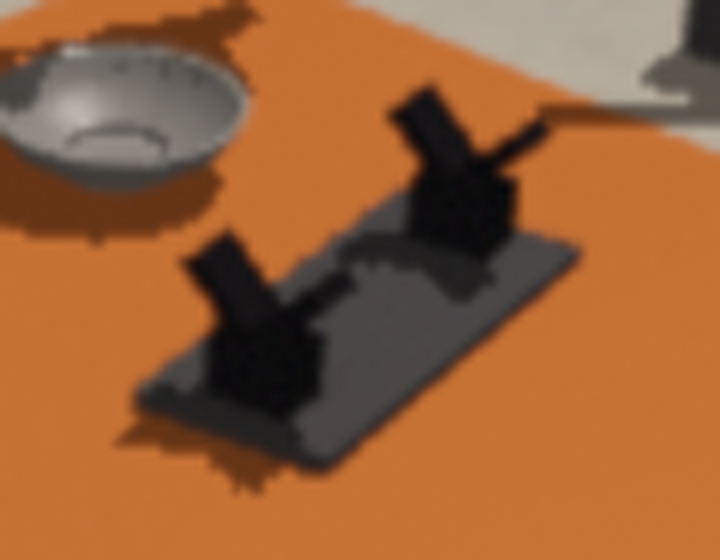

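```bash
cat >> h.py <<'E'
from scipy.spatial.transform import Rotation as Rn
def rows(tgt,yaw,N,tf=None,cur=None,order='both'):
    """print rows (tool x,y,z,turn units) from the current commanded pose (~measured) to tgt/yaw, tool down"""
    o=robot.get_obs(); p=np.array(o['tool_pos']); y0=o['ee_rot'][2]
    dy=(yaw-y0+np.pi)%(2*np.pi)-np.pi; d=(np.array(tgt)-p)/N
    R0=Rn.from_euler('xyz',o['ee_rot'])
    for k in range(N):
        R=Rn.from_euler('xyz',[np.pi,0,y0+dy*k/N]).inv()
        s=R.apply(d)/.2
        print(np.round(s,4).tolist(),round(-dy/N/(np.pi/2),4),np.round(p+d*(k+1),3))
E
python3 - <<'E'
from h import *
c=[(155,219.4),(225,206.9),(230,235.6),(160,249.4)]
W=np.array([plane('top',u,v,.008) for u,v in c]);print(W.round(4),W.mean(0).round(4))
sc=[(330+137/8,120+398/8),(330+325/8,120+470/8),(330+582/8,120+250/8)]
V=np.array([plane('scene',u,v,.006) for u,v in sc]);print(V.round(4),(V[0]+V[2])/2)
P=cloud('top',np.load('top0.npy'))
# tube mouth: last y with z>.06 near axis
m=(P[...,2]>.060)&(abs(P[...,0]-.623)<.03)&(P[...,1]<-.2);print('mouth y',np.sort(P[m][:,1])[-15:].round(4))
for n,C in(('bowl',P[265:315,150:210]),):
    z=C[C[...,2]>.02]; print(n,z.min(0),z.max(0))
rows([.6201,-.2484,.16],1.669,15)
E
```

```text
[[0.4823 0.3551 0.008 ]
 [0.5093 0.1988 0.008 ]
 [0.4449 0.1875 0.008 ]
 [0.4152 0.3435 0.008 ]] [0.4629 0.2712 0.008 ]
[[0.4493 0.1893 0.006 ]
 [0.5157 0.1999 0.006 ]
 [0.4848 0.3593 0.006 ]] [0.46701319 0.27428391 0.006     ]
mouth y [-0.2809 -0.2807 -0.2807 -0.2804 -0.28   -0.28   -0.28   -0.28   -0.2799
 -0.2795 -0.2794 -0.2793 -0.2791 -0.2787 -0.2784]
bowl [ 0.2880412  -0.00502537  0.02005656] [0.49037002 0.34527948 1.10902383]
[-0.222, -0.1656, 0.0175] 0.043 [0.269 0.443 0.209]
[-0.2327, -0.1503, 0.0175] 0.043 [0.294 0.394 0.205]
[-0.2423, -0.1343, 0.0175] 0.043 [0.319 0.344 0.202]
[-0.2508, -0.1176, 0.0175] 0.043 [0.344 0.295 0.198]
[-0.2581, -0.1004, 0.0175] 0.043 [0.369 0.246 0.195]
[-0.2643, -0.0828, 0.0175] 0.043 [0.394 0.196 0.191]
[-0.2693, -0.0647, 0.0175] 0.043 [0.419 0.147 0.188]
[-0.2731, -0.0464, 0.0175] 0.043 [0.445 0.097 0.184]
[-0.2756, -0.0279, 0.0175] 0.043 [0.47  0.048 0.181]
[-0.2768, -0.0092, 0.0175] 0.043 [ 0.495 -0.001  0.177]
[-0.2768, 0.0094, 0.0175] 0.043 [ 0.52  -0.051  0.174]
[-0.2755, 0.0281, 0.0175] 0.043 [ 0.545 -0.1    0.17 ]
[-0.273, 0.0466, 0.0175] 0.043 [ 0.57  -0.15   0.167]
[-0.2693, 0.0649, 0.0175] 0.043 [ 0.595 -0.199  0.163]
[-0.2643, 0.083, 0.0175] 0.043 [ 0.62  -0.248  0.16 ]
```

```bash
python3 -m crank '[[-0.222,-0.166,0.017,0.043],[-0.233,-0.15,0.017,0.043],[-0.242,-0.134,0.017,0.043],[-0.251,-0.118,0.017,0.043],[-0.258,-0.1,0.017,0.043],[-0.264,-0.083,0.017,0.043],[-0.269,-0.065,0.017,0.043],[-0.273,-0.046,0.017,0.043],[-0.276,-0.028,0.017,0.043],[-0.277,-0.009,0.017,0.043]]' -1
python3 -c "
from h import *
rows([.6201,-.2484,.13],1.669,6)"
```

```text
time: 1.35
tool_pos: [0.4952, -0.0027, 0.1789]
ee_rot: [-3.141, -0.001, 2.004]
wrist_force: [0.1, 1.3, 0.8]
width: 0.0936
[-0.2295, 0.0085, 0.0408] 0.0355 [ 0.516 -0.044  0.171]
[-0.2287, 0.0213, 0.0408] 0.0355 [ 0.537 -0.085  0.163]
[-0.2271, 0.0341, 0.0408] 0.0355 [ 0.558 -0.126  0.154]
[-0.2249, 0.0467, 0.0408] 0.0355 [ 0.578 -0.167  0.146]
[-0.2219, 0.0591, 0.0408] 0.0355 [ 0.599 -0.207  0.138]
[-0.2183, 0.0714, 0.0408] 0.0355 [ 0.62  -0.248  0.13 ]
```

```bash
python3 -m crank '[[-0.23,0.008,0.041,0.035],[-0.229,0.021,0.041,0.035],[-0.227,0.034,0.041,0.036],[-0.225,0.047,0.041,0.036],[-0.222,0.059,0.041,0.036],[-0.218,0.071,0.041,0.036],[0,0,0,0],[0,0,0,0],[0,0,0,0],[0,0,0,0]]' 
python3 - <<'E'
from h import *
for n in("scene","top"):
    p,d=robot.snapshot(n); cv2.imwrite(f"pics/{n}1.png",p[:,:,::-1]); np.save(f"{n}1.npy",d)
p=cv2.imread('pics/scene1.png')[150:400,100:420];cv2.imwrite('pics/s1.png',cv2.resize(p,(768,600),interpolation=cv2.INTER_CUBIC))
p=cv2.imread('pics/top1.png')[90:240,330:530];cv2.imwrite('pics/t1.png',cv2.resize(p,(800,600),interpolation=cv2.INTER_CUBIC))
print(robot.get_obs()['tool_pos'],robot.get_obs()['ee_rot'])
E
```

```text
time: 2.6
tool_pos: [0.6205, -0.2454, 0.1313]
ee_rot: [3.14, 0.0, 1.672]
wrist_force: [0.4, 0.3, 0.2]
width: 0.0941
[ 0.62046389 -0.2457371   0.13102629] [3.14069836e+00 4.00095688e-04 1.67126302e+00]
```

View pics/s1.png

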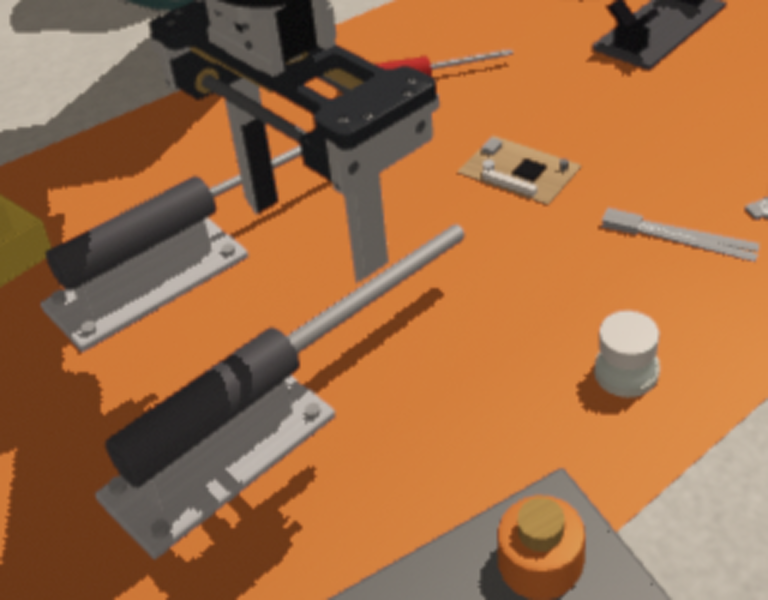

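View pics/t1.png

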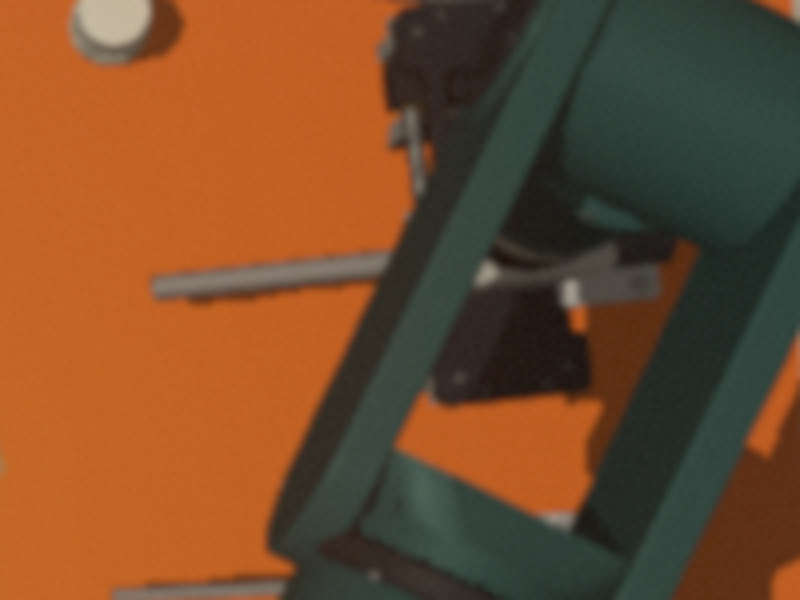

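The scene picture shows the open fingers straddling the thick shaft, the near fingertip at crop (372,278), with the shaft running (295,345)–(460,232). The top view is blocked by the arm. Next I check the finger against the known pose to calibrate the scene camera.

```bash
python3 - <<'E'
from h import *
S=cloud('scene',np.load('scene1.npy'));o=robot.get_obs()
R=Rn.from_euler('xyz',[np.pi,0,1.6713]);L=R.inv().apply(S.reshape(-1,3)-o['tool_pos']).reshape(S.shape)
m=(L[...,2]>-.03)&(L[...,2]<.03)&(abs(L[...,0])<.03)&(abs(L[...,1])<.08)
Q=L[m]
for sgn in(1,-1):
    q=Q[Q[:,1]*sgn>0.02]; print(sgn,len(q),np.percentile(q,[2,50,98],axis=0).round(4).tolist(),q[:,2].max())
# shaft & mouth in tool frame
m=(S[...,2]>.03)&(S[...,2]<.065)&(abs(L[...,1])<.02)&(L[...,0]<.14)&(L[...,0]>-.03)
Q=L[m];print('shaft',[(x,np.percentile(Q[abs(Q[:,0]-x)<.01][:,1],[0,50,100]).round(4).tolist()) for x in(-.02,0,.04,.08,.12)],Q[:,0].max())
E
```

```text
1 248 [[-0.0095, 0.0489, -0.0296], [-0.0044, 0.0587, -0.0155], [0.009, 0.0604, 0.0015]] 0.008719263992506008
-1 274 [[-0.0096, -0.0578, -0.0287], [-0.0033, -0.0475, -0.0111], [0.0092, -0.0454, 0.0071]] 0.009813059568449575
shaft [(-0.02, [-0.0073, 0.0025, 0.0056]), (0, [-0.0074, 0.0022, 0.0058]), (0.04, [-0.0069, 0.0019, 0.006]), (0.08, [-0.0061, 0.0023, 0.0059]), (0.12, [-0.0073, 0.0022, 0.0059])] 0.127686839669182
```

```bash
python3 -m crank '[[-0.012,-0.003,0.08,0],[0,0,0.12,0],[0,0,0.12,0],[0,0,0.09,0],[0,0,0.055,0],[0,0,0,0],[0,0,0,0],[0,0,0,0],[0,0,0,0],[0,0,0,0]]'
python3 -m crank '[[0,0,0,0],[0,0,0,0],[0,0,0,0],[0,0,0,0],[0,0,0,0],[0,0,0,0],[0,0,0,0],[0,0,0,0],[0,0,0,0],[0,0,0,0]]' 1
python3 - <<'E'
from h import *
o=robot.get_obs();print(o['tool_pos'],o['ee_rot'],o['wrist_force'],o['width'])
E
```

```text
time: 3.95
tool_pos: [0.6202, -0.249, 0.0376]
ee_rot: [3.141, 0.0, 1.67]
wrist_force: [0.9, 0.1, 0.5]
width: 0.094
time: 5.2
tool_pos: [0.6197, -0.249, 0.0373]
ee_rot: [-3.141, -0.0, 1.67]
wrist_force: [-1.7, 0.2, 0.9]
width: 0.013
[ 0.61971327 -0.24895729  0.03730299] [-3.14095699e+00 -2.52352071e-04  1.67005159e+00] [-1.73928249  0.15999748  0.90851505] 0.013019983761899128
```

```bash
python3 -m crank '[[0.02,0,0,0],[0.03,0,0,0],[0.04,0,0,0],[0.04,0,0,0],[0.04,0,0,0],[0.04,0,0,0],[0.04,0,0,0],[0.03,0,0,0],[0.02,0,0,0],[0,0,0,0]]'
python3 - <<'E'
from h import *
n="scene"
p,d=robot.snapshot(n); cv2.imwrite(f"pics/{n}2.png",p[:,:,::-1]); np.save(f"{n}2.npy",d)
p=p[150:400,100:420,::-1];cv2.imwrite('pics/s2.png',cv2.resize(p,(768,600),interpolation=cv2.INTER_CUBIC))
o=robot.get_obs();print(o['tool_pos'],o['wrist_force'],o['wrist_torque'])
E
```

```text
time: 6.45
tool_pos: [0.6141, -0.189, 0.0373]
ee_rot: [3.141, -0.0, 1.67]
wrist_force: [-1.2, -0.3, -3.0]
width: 0.013
[ 0.61411977 -0.18927985  0.03729418] [ 0.84675082 -0.1308024  -3.03553622] [-0.01917546  0.04790736 -0.01487261]
```

View pics/s2.png

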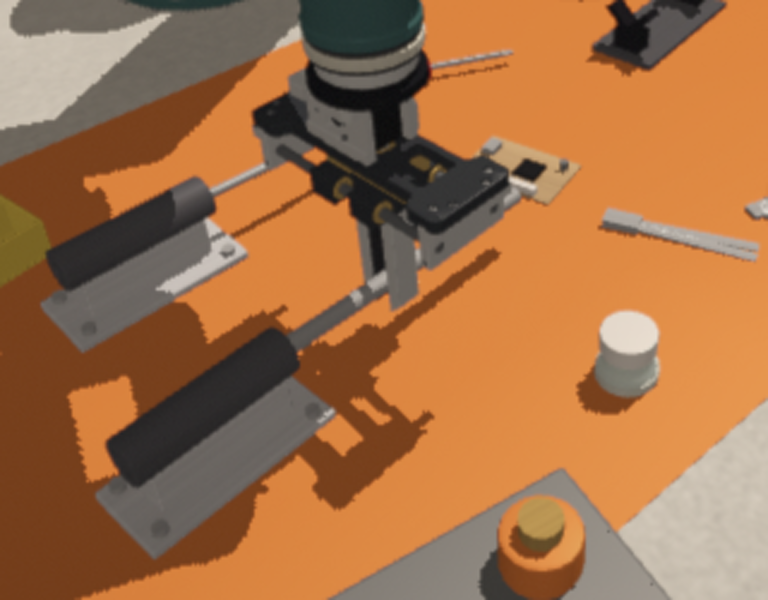

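The picture shows the shaft held and coming out straight: it now shows about 90 mm from the mouth (295,340) to the gripper. The wrist carries 3 N, which is the shaft's weight.

```bash
python3 -m crank '[[0.03,0,0,0],[0.05,0,0,0],[0.06,0,0,0],[0.06,0,0,0],[0.06,0,0,0],[0.06,0,0,0],[0.05,0,0,0],[0.03,0,0,0],[0,0,0,0],[0,0,0,0]]'
python3 - <<'E'
from h import *
n="scene"
p,d=robot.snapshot(n); cv2.imwrite(f"pics/{n}3.png",p[:,:,::-1]); np.save(f"{n}3.npy",d)
p=p[150:400,100:420,::-1];cv2.imwrite('pics/s3.png',cv2.resize(p,(768,600),interpolation=cv2.INTER_CUBIC))
o=robot.get_obs();print(o['tool_pos'],o['wrist_force'],o['wrist_torque'],o['joint_positions'])
rows([.4635,.2725,.16],1.752,10)
E
```

```text
time: 7.75
tool_pos: [0.6062, -0.11, 0.0373]
ee_rot: [3.141, 0.0, 1.67]
wrist_force: [0.5, 0.0, -3.8]
width: 0.0131
[ 0.60620889 -0.11010417  0.03730653] [ 0.19716813 -0.5845846  -3.71766286] [-0.0566022   0.02954348 -0.01469769] [-2.71563607e-01  3.25673839e-01  1.44527002e+00 -1.81208498e-04
  1.37044834e+00 -3.70480139e-01]
[0.1974, -0.0521, -0.0613] -0.0052 [ 0.592 -0.072  0.05 ]
[0.1978, -0.0505, -0.0613] -0.0052 [ 0.578 -0.034  0.062]
[0.1982, -0.0489, -0.0613] -0.0052 [0.563 0.005 0.074]
[0.1986, -0.0472, -0.0613] -0.0052 [0.549 0.043 0.086]
[0.199, -0.0456, -0.0613] -0.0052 [0.535 0.081 0.099]
[0.1994, -0.0439, -0.0613] -0.0052 [0.521 0.119 0.111]
[0.1997, -0.0423, -0.0613] -0.0052 [0.506 0.158 0.123]
[0.2001, -0.0407, -0.0613] -0.0052 [0.492 0.196 0.135]
[0.2004, -0.039, -0.0613] -0.0052 [0.478 0.234 0.148]
[0.2007, -0.0374, -0.0613] -0.0052 [0.464 0.272 0.16 ]
```

View pics/s3.png

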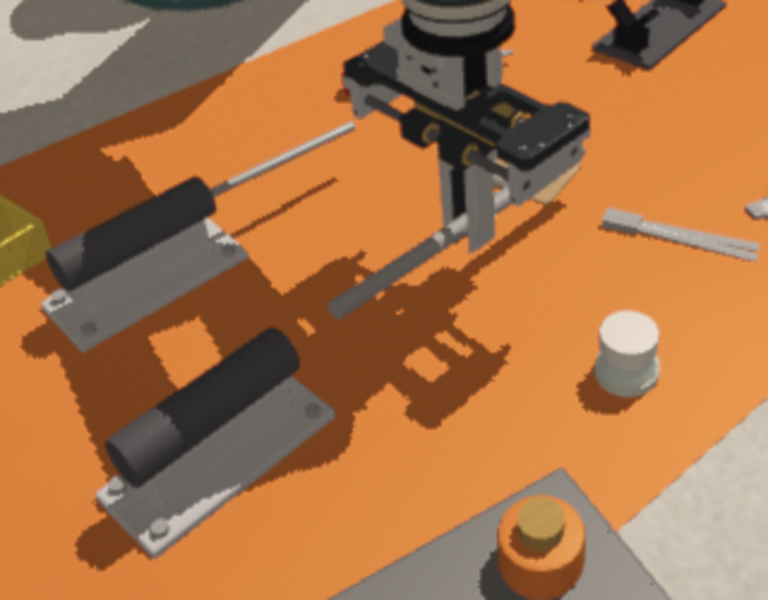

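The shaft is clear of the tube: its free end at (335,312) is about 40 mm past the mouth. I now raise and carry it.

```bash
python3 -m crank '[[0,0,-0.1,0],[0,0,-0.2,0],[0.1,-0.025,-0.15,-0.005],[0.2,-0.05,0,-0.006],[0.2,-0.05,0,-0.007],[0.2,-0.05,0,-0.007],[0.2,-0.045,0,-0.007],[0.2,-0.045,0,-0.007],[0.2,-0.04,0,-0.007],[0.2,-0.04,0,-0.006]]'
python3 -c "
from h import *
rows([.4635,.2725,.127],1.752,4)"
```

```text
time: 9.05
tool_pos: [0.4972, 0.1794, 0.1293]
ee_rot: [3.139, -0.0, 1.752]
wrist_force: [0.0, -1.0, -4.7]
width: 0.0133
[0.1221, -0.0205, 0.0029] -0.0 [0.489 0.203 0.129]
[0.1221, -0.0204, 0.0029] -0.0 [0.48  0.226 0.128]
[0.1221, -0.0204, 0.0029] -0.0 [0.472 0.249 0.128]
[0.1221, -0.0204, 0.0029] -0.0 [0.464 0.272 0.127]
```

```bash
python3 -m crank '[[0.15,-0.025,0.003,0],[0.14,-0.023,0.003,0],[0.11,-0.019,0.003,0],[0.07,-0.01,0.003,0],[0,0,0,0],[0,0,0,0],[0,0,0,0],[0,0,0,0],[0,0,0,0],[0,0,0,0]]'
python3 - <<'E'
from h import *
for n in("scene","top"):
    p,d=robot.snapshot(n); cv2.imwrite(f"pics/{n}4.png",p[:,:,::-1]); np.save(f"{n}4.npy",d)
p=cv2.imread('pics/scene4.png')[50:250,280:536];cv2.imwrite('pics/s4.png',cv2.resize(p,(768,600),interpolation=cv2.INTER_CUBIC))
p=cv2.imread('pics/top4.png')[150:300,80:280];cv2.imwrite('pics/t4.png',cv2.resize(p,(800,600),interpolation=cv2.INTER_CUBIC))
o=robot.get_obs();print(o['tool_pos'],o['ee_rot'],o['wrist_force'])
R=Rn.from_euler('xyz',[np.pi,0,o['ee_rot'][2]])
for n in("scene","top"):
  S=cloud(n,np.load(n+'4.npy'));L=R.inv().apply(S.reshape(-1,3)-o['tool_pos']).reshape(S.shape)
  m=(abs(L[...,1])<.013)&(L[...,2]>-.04)&(L[...,2]<.02)&(abs(L[...,0])<.2)&(abs(L[...,0])>.012)
  Q=L[m];print(n,len(Q),'x',Q[:,0].min(),Q[:,0].max())
  for x in np.arange(-.14,.15,.03):
    q=Q[abs(Q[:,0]-x)<.01]
    if len(q)>5: print(round(x,3),len(q),'y',np.percentile(q[:,1],[1,50,99]).round(4),'z',np.percentile(q[:,2],[3,50]).round(4))
  m=(S[...,2]>.025)&(S[...,2]<.07)&(abs(L[...,1])<.04)&(abs(L[...,0])<.1)
  Q=L[m]
  for s in(1,-1):
    q=Q[Q[:,0]*s>0]; print('block',s,len(q),np.percentile(q,[1,50,99],axis=0).round(4).tolist())
E
```

```text
time: 10.3
tool_pos: [0.465, 0.2678, 0.1249]
ee_rot: [-3.142, -0.0, 1.752]
wrist_force: [0.6, 0.7, -3.7]
width: 0.013
[0.46499309 0.26788272 0.12487867] [ 3.14154215e+00 -2.56258128e-05  1.75181952e+00] [-0.34391732  0.60646249 -3.7658159 ]
scene 345 x -0.1324520581671447 0.12992624179307155
-0.14 11 y [-0.0039  0.0018  0.0063] z [-0.0208 -0.0176]
-0.11 38 y [-0.0026  0.0046  0.0073] z [-0.0235 -0.02  ]
-0.08 37 y [-0.0035  0.0046  0.007 ] z [-0.0218 -0.0183]
-0.05 30 y [-0.0024  0.0057  0.008 ] z [-0.0204 -0.018 ]
-0.02 31 y [-0.012   0.0042  0.0092] z [-0.0394 -0.0177]
0.04 18 y [0.0018 0.007  0.0095] z [-0.0177 -0.0131]
0.07 27 y [-0.002   0.0061  0.0081] z [-0.017 -0.013]
0.1 25 y [-0.0014  0.0056  0.0087] z [-0.0163 -0.0123]
0.13 11 y [0.0003 0.0059 0.0085] z [-0.0139 -0.0122]
block 1 172 [[0.0539, -0.0223, 0.0697], [0.0598, -0.0036, 0.0838], [0.0775, 0.024, 0.0994]]
block -1 198 [[-0.0651, -0.0225, 0.0688], [-0.0591, -0.0028, 0.0841], [-0.0422, 0.0241, 0.0997]]
top 423 x -0.12951675765222284 -0.012316108022296319
-0.11 72 y [-0.0064  0.0001  0.007 ] z [-0.0253 -0.0219]
-0.08 71 y [-0.006   0.0006  0.0074] z [-0.0239 -0.0208]
-0.05 73 y [-0.006   0.0005  0.0074] z [-0.0227 -0.0198]
-0.02 63 y [-0.0059  0.0004  0.0076] z [-0.022  -0.0187]Traceback (most recent call last):
  File "<stdin>", line 18, in <module>
    return _quantile_unchecked(
        a, q, axis, out, overwrite_input, method, keepdims, weights)
    return _ureduce(a,
                    func=_quantile_ureduce_func,
    ...<5 lines>...
                    overwrite_input=overwrite_input,
                    method=method)
    r = func(a, **kwargs)
    result = _quantile(arr,
                       quantiles=q,
    ...<2 lines>...
                       out=out,
                       weights=wgt)
    slices_having_nans = np.isnan(arr[-1, ...])
                                  ~~~^^^^^^^^^
IndexError: index -1 is out of bounds for axis 0 with size 0
```

View pics/s4.png

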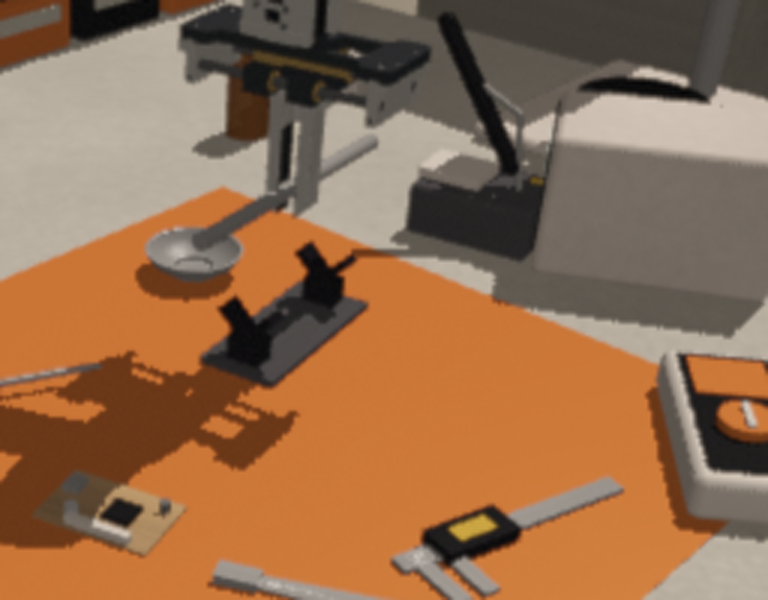

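View pics/t4.png

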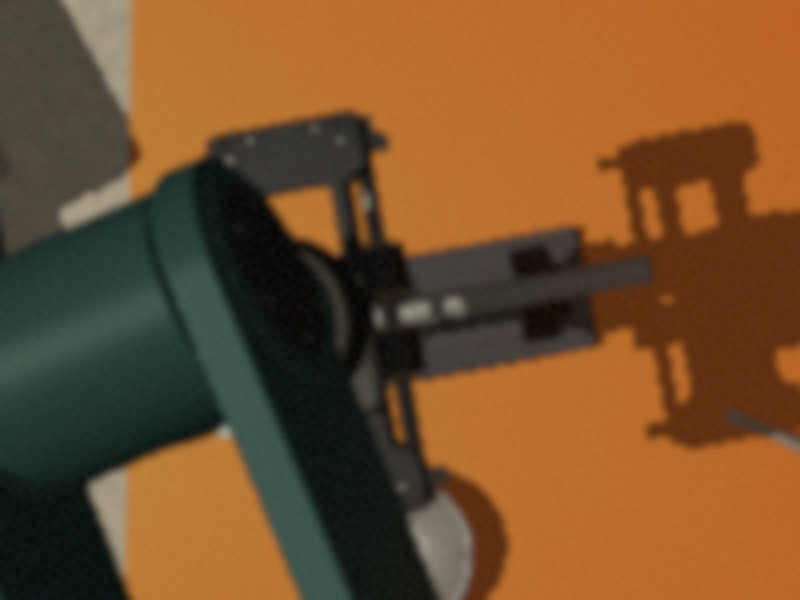

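The scene picture shows the shaft level above the rest, with blocks at crop (245,335) and (325,275). In the tool frame the rest's middle is about 6 mm further along +x. Laterally it is centred within 1 mm and the yaw agrees. The shaft droops 2° towards +x.

```bash
python3 -m crank '[[0.015,0,0.03,0],[0.015,0,0.06,0],[0,0,0.08,0],[0,0,0.08,0],[0,0,0.07,0],[0,0,0.05,0],[0,0,0.03,0],[0,0,0.015,0],[0,0,0,0],[0,0,0,0]]'
python3 - <<'E'
from h import *
p,d=robot.snapshot('scene'); cv2.imwrite("pics/scene5.png",p[:,:,::-1]); np.save("scene5.npy",d)
p=p[50:250,280:536,::-1];cv2.imwrite('pics/s5.png',cv2.resize(p,(768,600),interpolation=cv2.INTER_CUBIC))
o=robot.get_obs();print(o['tool_pos'],o['ee_rot'],o['wrist_force'],o['wrist_torque'])
E
```

```text
time: 11.65
tool_pos: [0.4643, 0.274, 0.0425]
ee_rot: [3.14, -0.0, 1.752]
wrist_force: [-0.2, 0.5, -3.5]
width: 0.013
[0.46427043 0.27400723 0.04248188] [ 3.14041919e+00 -3.49504477e-04  1.75184362e+00] [ 0.12996144  0.47768741 -3.42127914] [-0.08595086  0.05352303 -0.03513057]
```

View pics/s5.png

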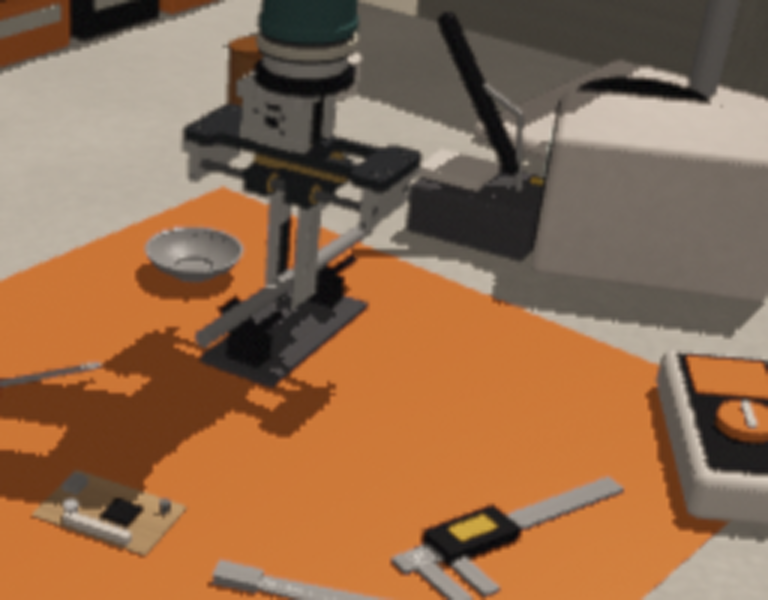

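The shaft lies between the V sides of both blocks and just above the seats. I lower it slowly to about 36.5 mm, then in smaller steps.

```bash
python3 -m crank '[[0,0,0.008,0],[0,0,0.008,0],[0,0,0.007,0],[0,0,0.005,0],[0,0,0.002,0],[0,0,0,0],[0,0,0,0],[0,0,0,0],[0,0,0,0],[0,0,0,0]]'
python3 -c "
from h import *
o=robot.get_obs();print(o['tool_pos'],o['ee_rot'],o['wrist_force'],o['wrist_torque'])"
```

```text
time: 12.95
tool_pos: [0.4639, 0.2738, 0.0359]
ee_rot: [3.142, -0.0, 1.752]
wrist_force: [-0.9, 0.8, -3.3]
width: 0.0129
[0.46389762 0.27381076 0.03591486] [ 3.14153192e+00 -4.32802308e-05  1.75186745e+00] [-0.92884325  0.76392614 -3.30698818] [-0.07701434  0.09974332  0.03488797]
```

```bash
python3 -m crank '[[0,0,0.003,0],[0,0,0.002,0],[0,0,0.002,0],[0,0,0.001,0],[0,0,0.001,0],[0,0,0.001,0],[0,0,0,0],[0,0,0,0],[0,0,0,0],[0,0,0,0]]'
python3 -c "
from h import *
o=robot.get_obs();print(o['tool_pos'],o['ee_rot'],o['wrist_force'],o['wrist_torque'])"
```

```text
time: 14.2
tool_pos: [0.4639, 0.2739, 0.0339]
ee_rot: [3.141, -0.0, 1.752]
wrist_force: [-0.7, 0.1, -0.8]
width: 0.0132
[0.46393412 0.27390279 0.03394874] [ 3.14138948e+00 -1.74296525e-04  1.75187344e+00] [-0.72201473  0.10357761 -0.82977182] [-0.02782047  0.15629049  0.04580522]
```

```bash
python3 -m crank '[[0,0,0.002,0],[0,0,0.002,0],[0,0,0.001,0],[0,0,0.001,0],[0,0,0,0],[0,0,0,0],[0,0,0,0],[0,0,0,0],[0,0,0,0],[0,0,0,0]]'
python3 - <<'E'
from h import *
p,d=robot.snapshot('scene'); cv2.imwrite("pics/scene6.png",p[:,:,::-1]); np.save("scene6.npy",d)
p=p[90:210,320:480,::-1];cv2.imwrite('pics/s6.png',cv2.resize(p,(800,600),interpolation=cv2.INTER_CUBIC))
o=robot.get_obs();print(o['tool_pos'],o['wrist_force'],o['wrist_torque'])
R=Rn.from_euler('xyz',[np.pi,0,o['ee_rot'][2]])
S=cloud('scene',d);L=R.inv().apply(S.reshape(-1,3)-o['tool_pos']).reshape(S.shape)
m=(abs(L[...,1])<.013)&(S[...,2]>.03)&(S[...,2]<.07)&(abs(L[...,0])<.15)&(abs(L[...,0])>.015)
Q=np.c_[L[m],S[m][:,2]]
for x in np.arange(-.13,.14,.02):
    q=Q[abs(Q[:,0]-x)<.01]
    if len(q)>5: print(round(x,3),len(q),'y',np.percentile(q[:,1],[1,50,99]).round(4),'zworld',np.percentile(q[:,3],[50,97]).round(4))
print(Q[:,0].min(),Q[:,0].max())
E
```

```text
time: 15.45
tool_pos: [0.464, 0.2739, 0.0336]
ee_rot: [3.141, -0.0, 1.752]
wrist_force: [-3.0, -1.8, 4.8]
width: 0.0134
[0.46398717 0.2739037  0.03359698] [-3.88775378 -1.30887187  6.18734853] [-0.21117376  0.66294765  0.04070106]
-0.13 39 y [-0.0052  0.0026  0.007 ] zworld [0.0471 0.0533]
-0.11 34 y [-0.004   0.0043  0.0082] zworld [0.0502 0.053 ]
-0.09 36 y [-0.0051  0.0047  0.0085] zworld [0.0501 0.0523]
-0.07 59 y [-0.0124  0.0057  0.0121] zworld [0.0462 0.0526]
-0.05 40 y [-0.0125  0.0046  0.0121] zworld [0.0495 0.0527]
-0.03 31 y [-0.0042  0.0049  0.0078] zworld [0.0501 0.0535]
-0.01 10 y [-0.0044  0.0034  0.0073] zworld [0.0505 0.0525]
0.03 7 y [0.005  0.0064 0.0078] zworld [0.0468 0.0507]
0.05 44 y [-0.0027  0.0061  0.0126] zworld [0.0453 0.053 ]
0.07 31 y [-0.0092  0.0049  0.011 ] zworld [0.0502 0.0536]
0.09 22 y [-0.0033  0.0047  0.0078] zworld [0.0509 0.0537]
0.11 13 y [-0.0034  0.0037  0.0076] zworld [0.0516 0.0536]
-0.13288184559476332 0.11500898785054393
```

View pics/s6.png

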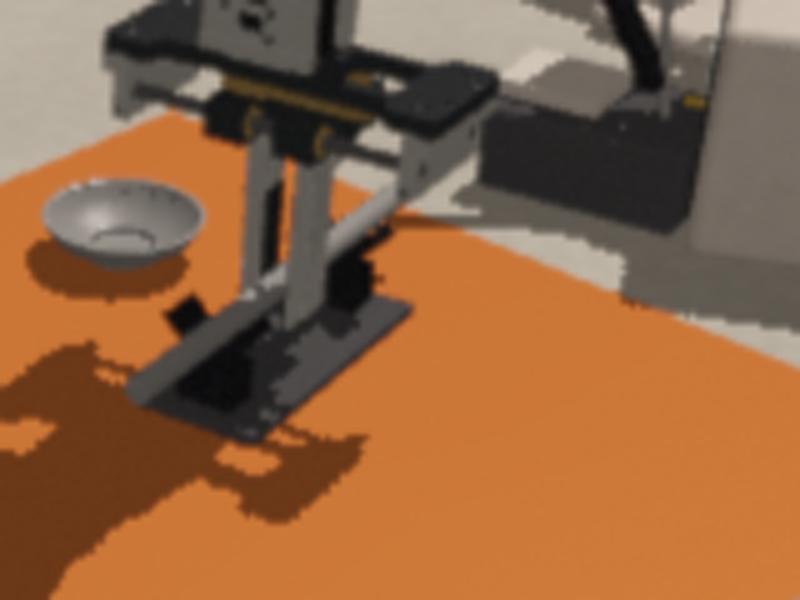

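The shaft now reads level, with its top at 53 mm along the whole length where 52 mm is expected. It is pressed lightly into both grooves with about 8 N taken by the seats. I release it.

```bash
python3 -m crank '[[0,0,0,0],[0,0,0,0],[0,0,0,0],[0,0,0,0],[0,0,0,0],[0,0,0,0],[0,0,0,0],[0,0,0,0],[0,0,0,0],[0,0,0,0]]' 0.2
python3 -m crank '[[0,0,-0.03,0],[0,0,-0.05,0],[0,0,-0.1,0],[0,0,-0.15,0],[0,0,-0.2,0],[0,0,-0.2,0],[0,0,-0.1,0],[0,0,0,0],[0,0,0,0],[0,0,0,0]]'
python3 - <<'E'
from h import *
for n in("scene","top"):
    p,d=robot.snapshot(n); cv2.imwrite(f"pics/{n}7.png",p[:,:,::-1]); np.save(f"{n}7.npy",d)
p=cv2.imread('pics/scene7.png')[90:210,320:480];cv2.imwrite('pics/s7.png',cv2.resize(p,(800,600),interpolation=cv2.INTER_CUBIC))
d=np.load('scene7.npy');S=cloud('scene',d)
R=Rn.from_euler('xyz',[np.pi,0,1.752]);L=R.inv().apply(S.reshape(-1,3)-[.464,.2739,.0336]).reshape(S.shape)
m=(abs(L[...,1])<.013)&(S[...,2]>.03)&(S[...,2]<.07)&(abs(L[...,0])<.16)
Q=np.c_[L[m],S[m][:,2]]
for x in np.arange(-.13,.14,.02):
    q=Q[abs(Q[:,0]-x)<.01]
    if len(q)>5: print(round(x,3),len(q),'y',np.percentile(q[:,1],[1,50,99]).round(4),'zworld',np.percentile(q[:,3],[50,97]).round(4))
print(Q[:,0].min(),Q[:,0].max())
m=(S[...,2]>.02)&(S[...,2]<.07)&(abs(L[...,1])>.009)&(abs(L[...,1])<.03)&(abs(L[...,0])<.1);Q=L[m]
for s in(1,-1):
    q=Q[Q[:,0]*s>0]; print('block',s,np.percentile(q[:,:2],[1,99],axis=0).round(4).tolist())
E
```

```text
time: 16.75
tool_pos: [0.4639, 0.2738, 0.0327]
ee_rot: [3.142, -0.0, 1.752]
wrist_force: [0.3, 1.1, 0.5]
width: 0.0378
time: 18.0
tool_pos: [0.4631, 0.2735, 0.197]
ee_rot: [-3.139, 0.001, 1.752]
wrist_force: [-0.2, -0.7, 0.4]
width: 0.0378
-0.13 35 y [-0.0046  0.0019  0.0067] zworld [0.0477 0.0528]
-0.11 36 y [-0.0046  0.0042  0.0073] zworld [0.0488 0.0524]
-0.09 35 y [-0.0035  0.0035  0.0067] zworld [0.0495 0.0527]
-0.07 58 y [-0.0125  0.0043  0.0126] zworld [0.0459 0.0527]
-0.05 44 y [-0.0125  0.003   0.0123] zworld [0.0481 0.0524]
-0.03 30 y [-0.0052  0.0037  0.0079] zworld [0.0496 0.0528]
-0.01 30 y [-0.0061  0.0036  0.0069] zworld [0.0499 0.0524]
0.01 27 y [-0.0044  0.0039  0.0073] zworld [0.0492 0.0528]
0.03 26 y [-0.0041  0.0038  0.0067] zworld [0.0497 0.0526]
0.05 53 y [-0.0119  0.0046  0.0126] zworld [0.0459 0.0522]
0.07 29 y [-0.0123  0.0025  0.0083] zworld [0.0498 0.0516]
0.09 25 y [-0.0033  0.0035  0.007 ] zworld [0.0504 0.0532]
0.11 21 y [-0.0034  0.0035  0.0071] zworld [0.0491 0.0519]
0.13 14 y [-0.0048  0.0032  0.0057] zworld [0.0496 0.0526]
-0.13278774287818582 0.13120612134885262
block 1 [[0.0483, -0.0228], [0.0734, 0.0246]]
block -1 [[-0.0718, -0.0235], [-0.0476, 0.025]]
```

View pics/s7.png

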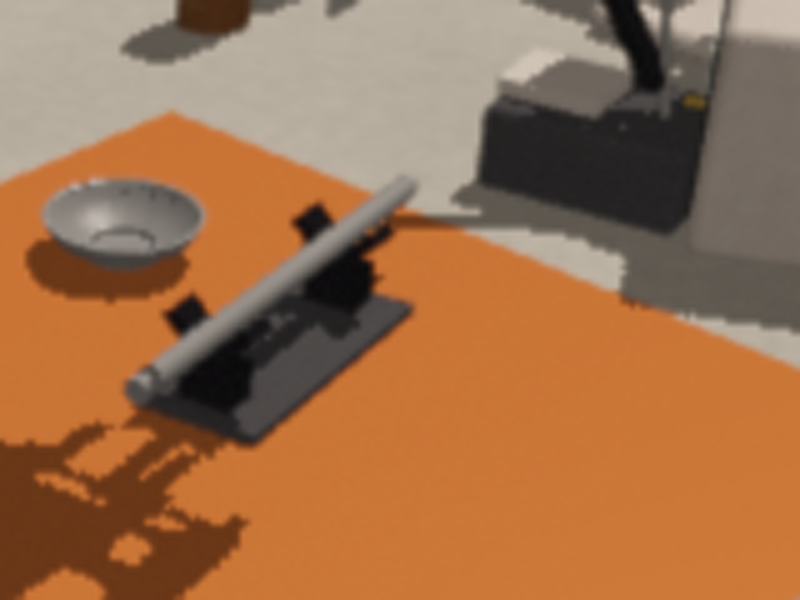

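View pics/scene7.png

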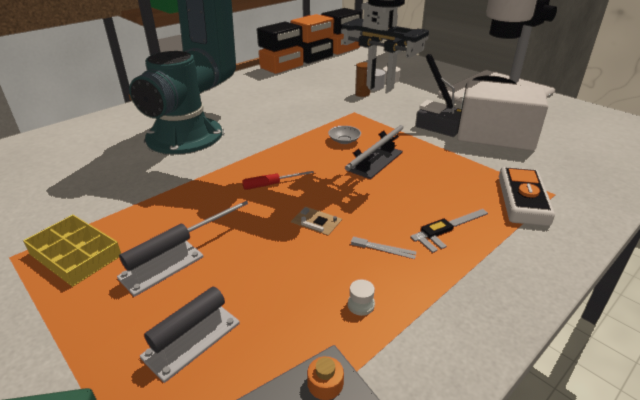

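The shaft lies in both grooves from crop (140,388) to (408,188), level and centred. The thin shaft still lies in its tube with its tip at (247,204), as before. I hand the job in.

```bash
python3 -c "
from bench import robot
print(robot.close_job())"
```

```text
the job is handed in; nothing more can be done
None
```

The thick shaft is out of its tube and lying in both grooves of the V-block rest. I gripped it at its middle, drew it about 140 mm straight along the tube's axis, carried it over and lowered it in until both seats carried it. I then released it and backed off straight up. The job was handed in at about 18 s of the 42 s allowed.

The last checks, taken after letting go and before handing in:
- **Seating:** the top of the shaft measured 52–53 mm above the bench along its whole length (52 mm expected), so it lies level in both blocks.
- **Centring:** it is within about 2 mm of centre, end to end.
- **Thin shaft:** it looks unchanged in its tube in the picture; I did not measure it again.
- **Forces:** the wrist readings at the end of each move stayed below about 8 N, and the gripper ended clear of everything at 0.2 m.

None of these checks failed. The two cameras disagreed by 2–3 mm on the rest's position. I used the scene camera there, after checking it against the known position of the gripper and the held shaft. The shaft drooped about 2° while held, and it came level when pressed lightly onto the blocks before release.

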